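# Hold the hidden bolt head for the nut driver

### The arm

A 6-joint arm with a two-finger parallel gripper is mounted at the origin on the work surface. World frame = base frame: x ahead of the robot, y to its left, z up, the work surface at z = 0. Lengths are in m, angles in degrees, forces in N, time in s.
With the tool pointing down it reaches from about 0.375 to 0.9 m from the base axis. Payload 3.1 kg.
Tool frame: the origin (TCP) lies on the centre line of the jaws, within the pads' length; the fingertips stand 25 mm ahead of it and the grasp point (between the pads) lies 6 mm ahead of it; y points along the fingers, x is the direction in which the jaws open and shut, and the axes are right-handed (so a half turn about y gives the same grasp; the last joint's range is limited). The gripper opens to 87 mm and grips with 3 to 60 N. Pads are 19 mm wide; open, the fingers measure 117 mm over their backs; the gripper's body (75 mm by 190 mm) begins 51 mm behind the grasp point.
Start: joints at [-83.623, 30.224, 82.088, -0, 67.689, -10.227], TCP at [0.179, -0.599, 0.248] pointing down, gripper open.
Joint ranges: [-176.69, 176.69], [-43.24, 126.21], [12.49, 139.97], [-82, 262], [0, 151.66], [-163.58, 163.58]. Speed limits (degrees/s): [159.86, 159.86, 180, 180, 180, 180].

### API

Orientations are given as a 3x3 rotation matrix whose columns are the frame's x, y, z axes.
In Python, from rig import * gives the robot as it stands.
- The arm moves only by the tool play_rows, never from a script. Its argument "commands" is a list of rows, each a list of 2 entries, a list of its own where there are three numbers: the shift along the world's x, y, z in m, then the turn, a rotation vector about the world's x, y, z in rad. A call has 1 to 10 rows; each row is the pose to reach, as a shift and turn from the pose commanded when the call began; what a row does not reach only later rows make up. A row lasts 1/8 s, in which the tool goes at most 62.5 mm and 10.7 degrees, less where a joint would pass 70% of its speed; a pose out of reach is approached as far as the arm can. A call with a gripper value outside its range is refused whole. "gripper" is the finger opening in m, from 0 to 0.087, set as the call begins (left out, the last holds). The fingers move at their own pace and stop on an object; the grip force is fixed at half the most. Time passes only in rows, so rows that repeat a pose let the fingers close. It gives the time, the measured TCP pose, the force and the opening at its end, in the units of the state.
- read_state(): the state, without advancing time (a new reading comes with each control period).
- capture(name): name is "side" or "top" or "wrist"; returns a dict with "frame" (384x512x3 uint8, red, green, blue), "depth" (384x512 float32, m along the optical axis (not along the pixel's ray), 0 where there is no reading), "mtx" (3x3 intrinsics, pixels), "cam_to_world" (4x4, takes a point from camera to world coordinates); the wrist camera has in their place "hand_eye" (4x4, takes a point from camera to tool coordinates, whose origin is the TCP and whose axes are the tool frame's). Camera axes: x right, y down, z forward; pixel columns grow to the right and rows downward; lengths in m; the calibration is good to about 2 mm. A picture is of the moment at which its call begins: read the wrist's pose just before it.
- hand_in(): hands the job in, once; it reports no verdict.
The state is a dict: "time_s": time; "joint_positions": joint angles; "qvel": joint speeds; "tau": joint torques, N m; "position": TCP position; "tcp_rot": TCP orientation; "force": force on the tool from outside, world axes, zero at the start; "moment": the same for the moment, N m; "opening": opening from 0.0 (shut) to 1.0 (fully open).
Only numpy, scipy, OpenCV 4.12 (cv2) and the standard library are available. Lean on these libraries where they do the work, as an engineer would, in place of code of your own. Each camera call takes 0.05 s, during which the arm holds its last target. There are 200 camera calls.

### The job

The slow nut driver clamped in front of the bracket is dragging the whole bolt round with its nut. First swing the driver's hinged retaining hook down over it until the hook rests fully in its catch, then reach down into the narrow gap behind the bracket, grip the hidden bolt head firmly and hold it so that it stops turning. Finish while still gripping and holding the head, with the hook left closed and the loose nut, bolt, jar, washer and hand tools left where they lie.

Things in the scene. Friction and masses are not known exactly. Their poses are not given: they have to be found in the camera images.
- mount: fixture fixed to the table, yaw differs by run; origin under its 330 x 210 x 12 mm foot plate at table height, z up. Along its +x (away from the robot): a lying nut driver cylinder (52 mm diameter, axis 85 mm high, x -138 to -35 mm), an upright grey bracket plate (x 12 to 20, y -60 to 60, top 117 mm high), the gap, and the black manifold block
- gap_mouth (a point): middle of the gap's open top, straight above the bolt head, level with the bracket's upper edge (117 mm over the table), 32 mm above the head's centre; axes as the fixture. The gap between bracket and manifold is 60 mm wide in x, open upward and at both y ends, its floor 12 mm high
- bolt_head (a point): centre of the hexagonal steel bolt head in the gap, 85 mm over the table, 50 mm along the fixture's +x from its origin, y = 0. 30 mm across flats (34.6 over corners), 14 mm thick along the bolt's axis (the fixture's x). It sits on a sleeve and 35 mm washer standing out of the bracket, 23 mm clear of bracket and manifold. Turns with the bolt
- bolt (a joint): turn of the bolt about the fixture's +x, rad. At 0 and every 1.047 two flats face the fixture's +y and -y: fingers from above closing along y lie flat on them. The driver drags nut and bolt round at about 0.06 rad/s with about 0.1 N m all the time; a firm grip (20 N or more) on the head stops it; caught off its flats, it settles onto them in a few seconds or jams on its corners
- hook_hinge (a point): hinge pin of the retaining hook, fixed to the fixture at x = -90, y = 55 mm, 122 mm over the table; the pin lies along the fixture's x, axes as the fixture
- hook (a joint): angle of the retaining hook, rad: 0 = level, lying over the driver in its catch (its lower stop); grows as the arm rises, 1.57 = straight up. It stays where it is left; it takes about 2 N at 80 mm from the pin to move it
- hook_arm (a point): point on the upper face of the hook's arm, 80 mm from the pin, a place to push. Flat steel bar 22 mm wide, 6 mm thick, 140 mm long plus a small upturned tip; closed, it runs from the pin toward the fixture's -y and lies between the cheeks (129 mm high) of the forked catch 113 mm from the pin. Axes turn with the arm: z out of the upper face (push there to close), -y toward the tip
- gauge_foot (a point): top of the black manifold block at the foot of its pressure gauge, 102 mm over the table, fixture x = 125, y = 165 mm; the gauge stands 268 mm over the table, dial 72 mm in diameter. The block spans fixture x 80 to 150, y -75 to 195 mm; axes as the fixture
- spare_nut_c (a point): loose spare hexagon nut, 30 mm across flats, 16 mm high, lying on top of the manifold block behind the gap; point at its centre
- spare_bolt_c (a point): loose spare hexagon bolt standing on its head on the table, 63 mm high, head 30 mm across flats; point on its axis half-way up
- grease_jar_c (a point): loose grey jar with black lid, 60 mm diameter, 75 mm high; point on its axis half-way up
- screwdriver_grip (a point): loose screwdriver lying on the table; point on its handle
- spanner_grip (a point): loose spanner lying on the table; point on its shaft
- washer_c (a point): loose flat steel washer, 44 mm diameter, 5 mm thick, lying on the table; point at its centre

How it is judged:
By the outcome, as a careful person would: the job done as asked, in the order asked, and still so for the second after the job is handed in, while the arm keeps its last pose, push and grip.
It also fails if it takes over 48 s, if anything falls off the work surface, if the arm or the gripper's body presses on something with over 40 N, if the wrist force passes 120 N, or if a joint passes its speed limit or range.

## Working session

There is one attempt and no reset: what is moved stays moved. The work goes in short steps, Python scripts to look and compute and a tool call to move; the robot and the scene stay as the last step left them, time stands still between calls to the robot, and variables do not carry over. Pictures are saved under pics/ and viewed, about 8 in all and at most 12, crops included, and the job is handed in when it is done.

Besides the shell and the picture viewer there is one more tool, called by a JSON object that holds its "method" and its "body". play_rows: Moves the arm, as the interface text tells. Its arguments: {"type":"object","properties":{"commands":{"type":"array"},"gripper":{"type":"number"}},"required":["commands"]}

```bash
ls; mkdir -p pics; python3 - <<'E'
from rig import *
import cv2,numpy as np
s=read_state();print(s['time_s'],s['position'],s['tcp_rot'],s['force'],s['opening'])
for n in('top','side'):
    c=capture(n);np.savez(n+'.npz',**c);cv2.imwrite(f'pics/{n}.png',c['frame'][:,:,::-1]);print(n,c['mtx'],c['cam_to_world'])
E
cd pics; python3 -c "
import cv2,numpy as np
cv2.imwrite('both.png',cv2.resize(np.vstack([cv2.imread('top.png'),cv2.imread('side.png')]),(400,600)))"
```

```text
pics
0.0 [ 0.17853763 -0.59826587  0.24658572] [[ 2.85750305e-01 -2.47469047e-04  9.58304076e-01]
 [-9.58301837e-01  2.10318810e-03  2.85750181e-01]
 [-2.08620806e-03 -9.99997758e-01  3.63836600e-04]] [ 0.11429043 -0.22424172 -0.26620084] 0.9978939287834685
top [[371.63853064   0.         261.07821642]
 [  0.         371.63853064 193.18350901]
 [  0.           0.           1.        ]] [[-0.02115005 -0.99089334  0.1329777   0.36466006]
 [-0.99969954  0.02260886  0.0094698  -0.10967549]
 [-0.01239004 -0.13273746 -0.99107379  1.51048137]
 [ 0.          0.          0.          1.        ]]
side [[389.11053081   0.         254.93934401]
 [  0.         389.11053081 190.49011451]
 [  0.           0.           1.        ]] [[-0.9928374  -0.08249843  0.08641701  0.44784623]
 [-0.11700775  0.52523201 -0.84287634  0.9953859 ]
 [ 0.02414699 -0.84695061 -0.53112294  0.79215348]
 [ 0.          0.          0.          1.        ]]
```

View pics/top.png

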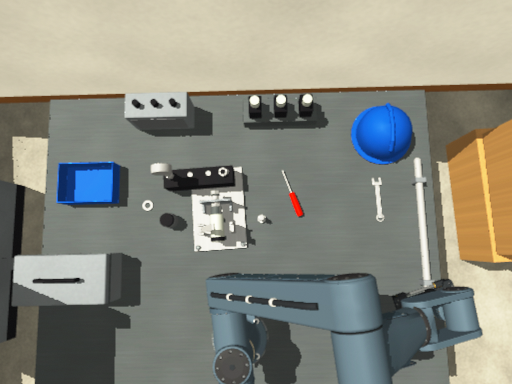

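View pics/side.png

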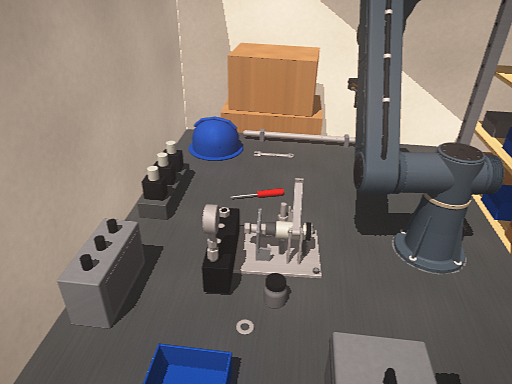

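The top view shows the mount at about px (218,210), with the black manifold at (200,178) and the plate spanning (193-247, 167-251). The side view shows the hook standing up at about (299,180-260). I'll crop in and fit the plate.

```bash
cat > h.py <<'E'
import numpy as np,cv2
def load(n): return dict(np.load(n+'.npz'))
def ray(c,u,v,z):
    T=c['cam_to_world'];d=T[:3,:3]@np.linalg.solve(c['mtx'],[u,v,1.]);o=T[:3,3]
    return o+d*(z-o[2])/d[2]
def cloud(c,T):
    h,w=c['depth'].shape;u,v=np.meshgrid(np.arange(w),np.arange(h))
    p=np.stack([u,v,np.ones_like(u)],-1)@np.linalg.inv(c['mtx']).T*c['depth'][...,None]
    return p@T[:3,:3].T+T[:3,3]
def proj(c,p):
    T=np.linalg.inv(c['cam_to_world']);q=c['mtx']@(T[:3,:3]@p+T[:3,3]);return q[:2]/q[2]
E
python3 - <<'E'
from h import *
c=load('top');f=c['frame'];P=cloud(c,c['cam_to_world'])
Z=P[...,2]; roi=np.zeros(Z.shape,bool);roi[150:260,140:260]=1
# black block top: z~0.102
def rect(m):
    p=P[m][:,:2].astype(np.float32);r=cv2.minAreaRect(p*1000);print(m.sum(),r,'z',np.median(P[m][:,2]));return r
g=f.astype(int).sum(2)
rect(roi&(abs(Z-.102)<.008)&(g<150))
rect(roi&(abs(Z-.012)<.008)&(g>330))
a=cv2.resize(f[150:260,140:260],None,fx=5,fy=5,interpolation=2)[:,:,::-1]
s=load('side')['frame'][165:315,190:340];b=cv2.resize(s,None,fx=4,fy=4,interpolation=2)[:,:,::-1]
cv2.imwrite('pics/c1.png',cv2.resize(np.hstack([cv2.resize(a,(600,550)),cv2.resize(b,(550,550))]),(800,383)))
E
```

```text
982 ((517.767333984375, 138.50704956054688), (280.44976806640625, 268.1576232910156), 3.275634765625) z 0.10086031975424847
2848 ((530.667236328125, 162.0034637451172), (496.42718505859375, 447.7304992675781), 88.82144927978516) z 0.010173097592721891
```

View pics/c1.png

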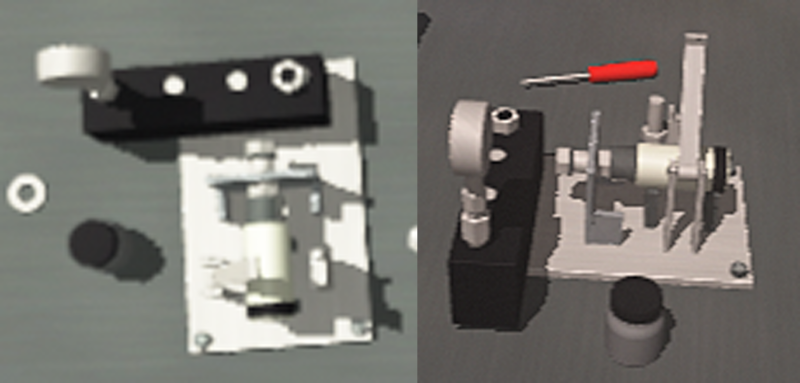

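The crop shows the hook standing nearly upright, the bolt head in the gap behind the bracket, the nut on the block, and the jar to the left. Next I fit the block and plate from their largest components.

```bash
python3 - <<'E'
from h import *
c=load('top');f=c['frame'];P=cloud(c,c['cam_to_world']);Z=P[...,2]
g=f.astype(int).sum(2)
roi=np.zeros(Z.shape,bool);roi[150:260,140:260]=1
def big(m):
    n,l,s,_=cv2.connectedComponentsWithStats(m.astype(np.uint8));return l==1+np.argmax(s[1:,4])
def rect(m):
    m=big(m);r=cv2.minAreaRect((P[m][:,:2]*1000).astype(np.float32));print(m.sum(),r,np.median(Z[m]));return r
rect(roi&(abs(Z-.102)<.012)&(g<170))
rect(roi&(abs(Z-.012)<.006)&(g>400))
# plate colour without depth; front edge line and right/left edges
s=load('side');Q=cloud(s,s['cam_to_world']);
# hook points: side cloud above z>0.14, near
m=(Q[...,2]>.135)&(Q[...,2]<.3);m[:, :285]=0;m[:,315:]=0;m[:170]=0;m[280:]=0
p=Q[m];print(len(p),p.mean(0),p.min(0),p.max(0))
m=big(m);p=Q[m];i=np.argsort(p[:,2]);n=len(p)//6
for k in range(6):print(p[i[k*n:(k+1)*n]].mean(0).round(3))
E
```

```text
1013 ((623.4306640625, 144.51979064941406), (69.90206146240234, 268.0322570800781), 2.970078706741333) 0.10072266696159526
838 ((463.9406433105469, 80.88153076171875), (242.09642028808594, 210.29281616210938), 3.3797519207000732) 0.011261177483660845
401 [0.42319979 0.09474492 0.19645216] [0.40561387 0.06206135 0.13516927] [0.43557453 0.13611534 0.25902617]
[0.422 0.121 0.145]
[0.422 0.111 0.166]
[0.423 0.1   0.186]
[0.423 0.089 0.206]
[0.424 0.079 0.226]
[0.425 0.069 0.247]
```

The block top measures 70 x 268 mm, so the fit is good:
- **Origin:** about (0.511, 0.080), yaw about 3.1°.
- **Hinge:** about (0.418, 0.130).
- **Hook:** at about 63°.
- **Head:** about (0.561, 0.083, 0.085).

I'll go round to the +y side of the hook with the fingers shut.

{"method": "play_rows", "body": {"commands": [[[0.035, 0.043, 0.03], [0, 0, -0.1]], [[0.07, 0.086, 0.06], [0, 0, -0.2]], [[0.105, 0.129, 0.09], [0, 0, -0.236]], [[0.14, 0.172, 0.11], [0, 0, -0.236]], [[0.175, 0.215, 0.113], [0, 0, -0.236]], [[0.21, 0.258, 0.113], [0, 0, -0.236]], [[0.242, 0.3, 0.113], [0, 0, -0.236]], [[0.242, 0.35, 0.113], [0, 0, -0.236]], [[0.242, 0.4, 0.113], [0, 0, -0.236]], [[0.242, 0.45, 0.113], [0, 0, -0.236]]], "gripper": 0}}

```text
time_s: 1.35
position: [0.4203, -0.1471, 0.3602]
tcp_rot: [[0.054, -0.001, 0.999], [-0.999, 0.001, 0.054], [-0.001, -1.0, -0.001]]
force: [0.3, 0.9, -0.1]
opening: 0.016
```

{"method": "play_rows", "body": {"commands": [[[0, 0.05, 0], [0, 0, 0]], [[0, 0.1, 0], [0, 0, 0]], [[0, 0.15, 0], [0, 0, 0]], [[0, 0.2, 0], [0, 0, 0]], [[0, 0.25, 0], [0, 0, 0]], [[0, 0.3, 0], [0, 0, 0]], [[0, 0.33, 0], [0, 0, 0]], [[0, 0.34, 0], [0, 0, 0]], [[0, 0.34, 0], [0, 0, 0]]]}}

```text
time_s: 2.48
position: [0.4204, 0.191, 0.3603]
tcp_rot: [[0.055, -0.001, 0.998], [-0.998, -0.001, 0.055], [0.001, -1.0, -0.001]]
force: [-0.3, -0.9, 0.3]
opening: 0.004
```

```bash
python3 - <<'E'
from rig import *
import cv2,numpy as np
s=read_state();print(s['time_s'],s['position'],s['tcp_rot'].round(3) if hasattr(s['tcp_rot'],'round') else s['tcp_rot'],s['force'],s['opening'],s['joint_positions'])
c=capture('wrist');np.savez('w1.npz',R=s['tcp_rot'],p=s['position'],**c);cv2.imwrite('pics/w1.png',c['frame'][:,:,::-1]);print(c['hand_eye'])
E
```

```text
2.475 [0.42038992 0.19101644 0.36025372] [[ 0.055 -0.001  0.998]
 [-0.998 -0.001  0.055]
 [ 0.001 -1.    -0.001]] [-0.26767081 -0.92774249  0.259774  ] 0.0037614190001694203 [ 1.05472491e+01  9.83410448e+00  9.53719390e+01 -3.42322560e-02
  7.48419251e+01  9.74137813e+01]
[[ 9.99999894e-01  3.97871889e-05  4.58236402e-04 -2.99304476e-04]
 [-4.29326956e-04 -2.76753054e-01  9.60940978e-01 -1.37139790e-01]
 [ 1.65051464e-04 -9.60941073e-01 -2.76753008e-01  7.55759888e-02]
 [ 0.00000000e+00  0.00000000e+00  0.00000000e+00  1.00000000e+00]]
```

View pics/w1.png

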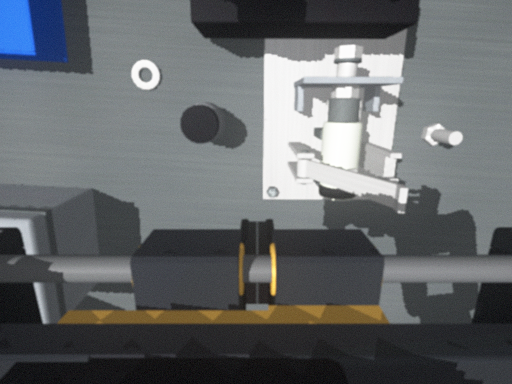

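The wrist view shows the head at (348,52), the bracket edge at row 80, and the hook arm from (302,165) to (405,195). I'll refine the numbers from depth.

```bash
python3 - <<'E'
from h import *
c=load('w1');T=np.eye(4);T[:3,:3]=c['R'];T[:3,3]=c['p'];c['cam_to_world']=T@c['hand_eye']
P=cloud(c,c['cam_to_world'])
def st(n,u0,u1,v0,v1,z0,z1):
    q=P[v0:v1,u0:u1].reshape(-1,3);q=q[(q[:,2]>z0)&(q[:,2]<z1)]
    print(n,len(q),np.percentile(q,2,0).round(4),q.mean(0).round(4),np.percentile(q,98,0).round(4)) if len(q) else print(n,0);return q
q=st('head',325,372,36,66,.075,.115)
q=st('brk',290,410,72,86,.108,.122)
if len(q)>10: print(cv2.fitLine(q[:,:2].astype(np.float32),1,0,.01,.01).ravel())
q=st('hook',315,412,150,215,.135,.30)
i=np.argsort(q[:,2]);n=len(q)//5
for k in range(5):print(q[i[k*n:(k+1)*n]].mean(0).round(3))
for p in P[45:75:3,348]:print(p.round(4))
E
```

```text
head 553 [0.5473 0.068  0.081 ] [0.5587 0.0857 0.096 ] [0.5695 0.0993 0.1029]
brk 757 [0.5228 0.0242 0.1135] [0.5286 0.084  0.1167] [0.5339 0.14   0.1185]
[ 0.04163356 -0.99913293  0.52885664  0.07605278]
hook 2114 [0.4121 0.0663 0.1499] [0.4235 0.0882 0.2113] [0.434  0.1194 0.2576]
[0.422 0.112 0.164]
[0.424 0.097 0.192]
[0.424 0.086 0.215]
[0.424 0.076 0.234]
[0.424 0.069 0.252]
[0.5695 0.0877 0.0995]
[0.5663 0.087  0.0986]
[0.5628 0.0868 0.0993]
[0.5593 0.0866 0.1004]
[0.5558 0.0863 0.1012]
[0.5521 0.0865 0.1035]
[0.5494 0.0845 0.098 ]
[0.5463 0.0834 0.0958]
[0.5429 0.0826 0.0946]
[0.5391 0.083  0.0978]
```

{"method": "play_rows", "body": {"commands": [[[0.001, -0.02, -0.045], [0, 0, 0]], [[0.003, -0.045, -0.09], [0, 0, 0]], [[0.003, -0.065, -0.127], [0, 0, 0]], [[0.003, -0.075, -0.128], [0, 0, 0]], [[0.003, -0.09, -0.129], [0, 0, 0]], [[0.003, -0.097, -0.134], [0, 0, 0]], [[0.003, -0.104, -0.139], [0, 0, 0]], [[0.003, -0.11, -0.144], [0, 0, 0]], [[0.003, -0.116, -0.15], [0, 0, 0]]]}}

```text
time_s: 3.65
position: [0.4238, 0.0749, 0.2104]
tcp_rot: [[0.054, 0.001, 0.999], [-0.999, -0.0, 0.054], [0.0, -1.0, 0.001]]
force: [-0.3, 0.6, 0.8]
opening: 0.002
```

```bash
python3 - <<'E'
from rig import *
import cv2,numpy as np
s=read_state();print(s['time_s'],s['position'],s['force'])
c=capture('side');np.savez('s2.npz',**c);cv2.imwrite('pics/s2.png',cv2.resize(c['frame'][130:310,190:370],(600,600))[:,:,::-1])
E
```

```text
3.65 [0.42381368 0.07490894 0.21041397] [-0.28492086  0.59227505  0.79365227]
```

View pics/s2.png

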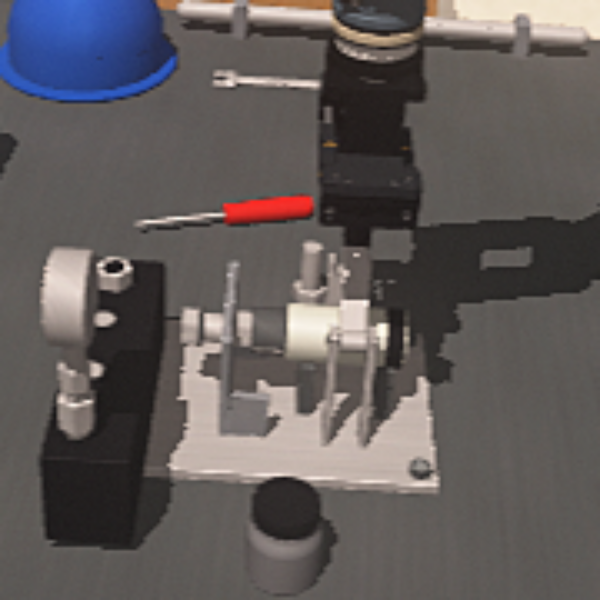

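The fingers at (357,240) are pushing the hook down, with small forces. I'll carry on round the arc.

{"method": "play_rows", "body": {"commands": [[[0, -0.005, -0.007], [0, 0, 0]], [[0, -0.01, -0.013], [0, 0, 0]], [[0, -0.014, -0.021], [0, 0, 0]], [[0, -0.017, -0.028], [0, 0, 0]], [[0, -0.02, -0.036], [0, 0, 0]], [[0, -0.022, -0.044], [0, 0, 0]], [[0, -0.023, -0.05], [0, 0, 0]], [[0, -0.024, -0.055], [0, 0, 0]], [[0, -0.024, -0.058], [0, 0, 0]], [[0, -0.024, -0.059], [0, 0, 0]]]}}

```text
time_s: 4.95
position: [0.4235, 0.0511, 0.1514]
tcp_rot: [[0.054, -0.0, 0.999], [-0.999, 0.0, 0.054], [-0.0, -1.0, -0.0]]
force: [-0.4, -0.3, 0.7]
opening: 0.005
```

{"method": "play_rows", "body": {"commands": [[[0, 0, -0.001], [0, 0, 0]], [[0, 0, -0.002], [0, 0, 0]], [[0, 0, -0.002], [0, 0, 0]]]}}

```text
time_s: 5.32
position: [0.4235, 0.0512, 0.1503]
tcp_rot: [[0.054, 0.0, 0.999], [-0.999, -0.0, 0.054], [0.0, -1.0, 0.0]]
force: [-1.5, -0.5, 7.4]
opening: 0.009
```

{"method": "play_rows", "body": {"commands": [[[0, 0, -0.001], [0, 0, 0]], [[0, 0, -0.002], [0, 0, 0]], [[0, 0, -0.002], [0, 0, 0]]]}}

```text
time_s: 5.7
position: [0.4236, 0.0512, 0.1499]
tcp_rot: [[0.054, 0.001, 0.999], [-0.999, -0.0, 0.054], [0.0, -1.0, 0.001]]
force: [-4.7, -0.4, 25.7]
opening: 0.007
```

It is against a hard stop, with the fingertips at 0.125, the height of the closed arm's top. Next I lift and look at the head from above.

{"method": "play_rows", "body": {"commands": [[[0, 0, 0.03], [0, 0, 0]], [[0.0, 0, 0.08], [0, 0, 0]], [[0.02, 0.01, 0.12], [0, 0, 0]], [[0.05, 0.02, 0.14], [0, 0, 0]], [[0.08, 0.033, 0.14], [0, 0, 0]], [[0.1, 0.033, 0.14], [0, 0, 0]], [[0.1, 0.033, 0.14], [0, 0, 0]]], "gripper": 0.087}}

```text
time_s: 6.58
position: [0.5245, 0.0842, 0.2874]
tcp_rot: [[0.054, 0.001, 0.999], [-0.999, 0.0, 0.054], [0.0, -1.0, 0.001]]
force: [-0.6, 0.5, -0.5]
opening: 0.716
```

```bash
cat > look.py <<'E'
from rig import *
from h import *
import sys
n=sys.argv[1]
s=read_state();print(s['time_s'],s['position'],s['opening'])
c=capture('wrist');np.savez(n+'.npz',R=s['tcp_rot'],p=s['position'],**c)
T=np.eye(4);T[:3,:3]=s['tcp_rot'];T[:3,3]=s['position'];c['cam_to_world']=T@c['hand_eye']
P=cloud(c,c['cam_to_world'])
hd=np.array([.5625,.0837,.085]);u,v=proj(c,hd);print('head px',u,v)
q=P.reshape(-1,3);a=np.deg2rad(3.1);d=q-np.array([.5125,.081,0])
fx=d[:,0]*np.cos(a)+d[:,1]*np.sin(a);fy=-d[:,0]*np.sin(a)+d[:,1]*np.cos(a)
m=(abs(fx-.05)<.005)&(abs(fy)<.022)&(q[:,2]>.07)
for b in np.arange(-.02,.0201,.002):
    k=m&(abs(fy-b)<.001)
    if k.sum():print(round(b*1000),k.sum(),np.round(np.median(q[k,2])*1000,1))
k=(abs(fy)<.01)&(q[:,2]>.09)&(abs(fx-.05)<.025);print('fx of high',np.percentile(fx[k],[2,25,50,75,98]).round(4))
k=(q[:,2]>.112)&(abs(fx-.016)<.012)&(abs(fy)<.08)&(q[:,2]<.122);print('brk fx,fy',np.percentile(fx[k],[5,50,95]).round(4),np.percentile(fy[k],[1,99]).round(4))
u,v=int(u),int(v);im=c['frame'][max(0,v-75):v+75,max(0,u-100):u+100]
cv2.imwrite(f'pics/{n}.png',cv2.resize(im,None,fx=4,fy=4,interpolation=2)[:,:,::-1])
E
python3 look.py w2
```

```text
6.575 [0.52449952 0.08419719 0.28737599] 0.7162436290533345
head px 259.2005914396448 137.62805475869033
-20 2 347.7
-18 9 86.7
-16 21 90.5
-14 13 92.7
-12 18 94.1
-10 21 97.6
-8 19 100.2
-6 21 101.0
-4 7 100.9
-2 20 100.6
0 23 100.5
2 18 99.7
4 19 99.6
6 20 99.3
8 15 99.1
10 14 98.3
12 22 94.6
14 18 87.5
16 9 84.0
18 2 347.1
20 1 347.3
fx of high [0.0345 0.0367 0.0373 0.0383 0.047 ]
brk fx,fy [0.0132 0.0169 0.0204] [-0.059   0.0576]
```

View pics/w2.png

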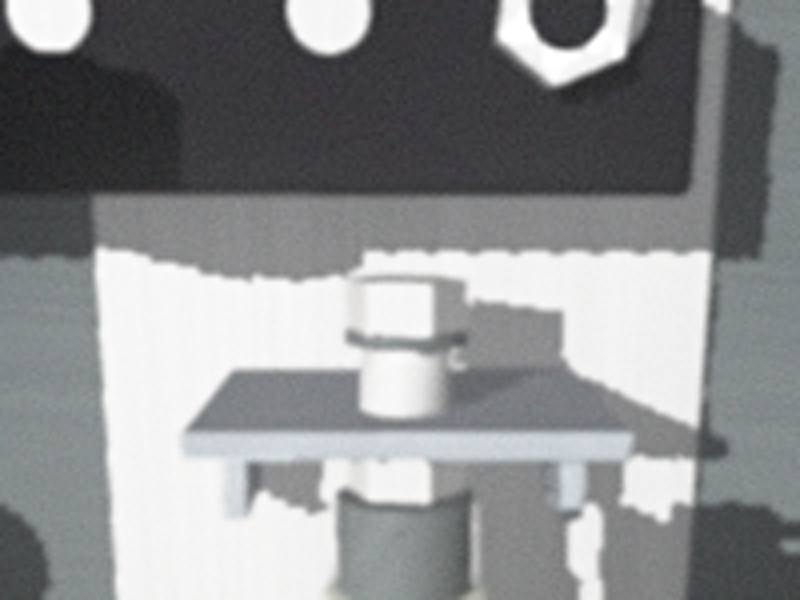

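```bash
python3 - <<'E'
from rig import *
from h import *
c=capture('side');np.savez('s3.npz',**c);cv2.imwrite('pics/s3.png',cv2.resize(c['frame'][170:310,190:370],(720,560),interpolation=2)[:,:,::-1])
E
```

```text
(no output)
```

View pics/s3.png

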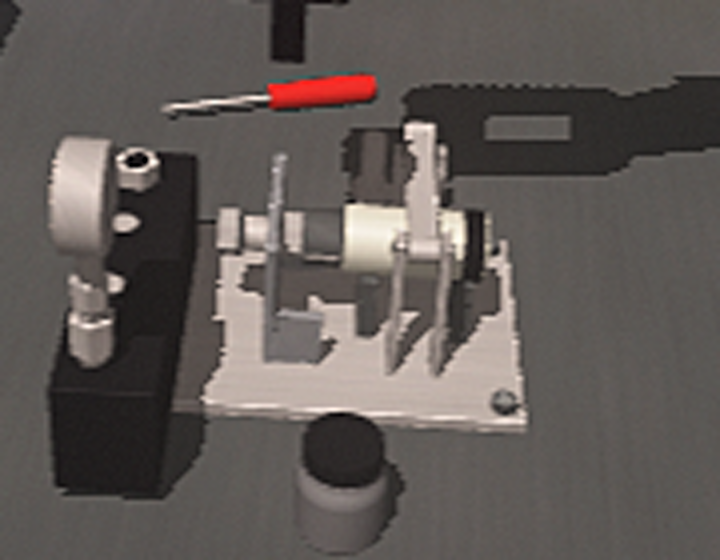

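The hook lies level between its posts, at (422,130) to (400,245) in the side crop. The head profile shows a flat facet on top tilted about 9° toward +y, so the phase is about 21°, well off its flats. I'll go nearer and measure again to learn which way it turns.

{"method": "play_rows", "body": {"commands": [[[0.02, 0, -0.03], [0, 0, 0]], [[0.038, 0, -0.07], [0, 0, 0]], [[0.038, 0, -0.1], [0, 0, 0]], [[0.038, 0, -0.12], [0, 0, 0]], [[0.038, 0, -0.12], [0, 0, 0]], [[0.038, 0, -0.12], [0, 0, 0]]]}}

```text
time_s: 7.42
position: [0.5616, 0.084, 0.1684]
tcp_rot: [[0.054, 0.001, 0.999], [-0.999, 0.0, 0.054], [0.0, -1.0, 0.001]]
force: [0.2, -0.1, 0.0]
opening: 1.003
```

```bash
sed -i "s/(q\[:,2\]>.09)&(abs(fx-.05)<.025)/(q[:,2]>.09)\&(q[:,2]<.108)\&(abs(fx-.05)<.025)/; s/(q\[:,2\]>.07)$/(q[:,2]>.07)\&(q[:,2]<.11)/" look.py
python3 look.py w3
python3 - <<'E'
from h import *
c=load('s3');P=cloud(c,c['cam_to_world']);q=P.reshape(-1,3);a=np.deg2rad(3.1);d=q-np.array([.5125,.081,0])
fx=d[:,0]*np.cos(a)+d[:,1]*np.sin(a);fy=-d[:,0]*np.sin(a)+d[:,1]*np.cos(a)
for y in np.arange(-.09,.05,.02):
    k=(abs(fx+.09)<.008)&(abs(fy-y)<.008)&(q[:,2]>.115)&(q[:,2]<.2);print('hook',y.round(3),k.sum(),np.median(q[k,2]).round(4) if k.sum() else 0)
E
```

```text
7.425 [0.56163623 0.08403021 0.16842106] 1.0034755310045833
head px 257.5354061371603 202.57336047380517
-18 12 86.7
-16 24 88.6
-14 38 92.1
-12 24 95.1
-10 38 97.9
-8 26 100.5
-6 38 100.3
-4 38 100.4
-2 39 100.1
0 26 99.9
2 40 99.6
4 39 99.4
6 28 99.5
8 38 99.3
10 38 97.4
12 25 92.8
14 25 89.0
16 24 85.7
fx of high [0.0256 0.034  0.044  0.0524 0.0573]
brk fx,fy [0.0201 0.0204 0.0209] [-0.0501  0.0531]
hook -0.09 19 0.1273
hook -0.07 18 0.1251
hook -0.05 14 0.1256
hook -0.03 14 0.125
hook -0.01 16 0.1248
hook 0.01 17 0.1246
hook 0.03 21 0.1253
hook 0.05 13 0.1305
```

View pics/w3.png

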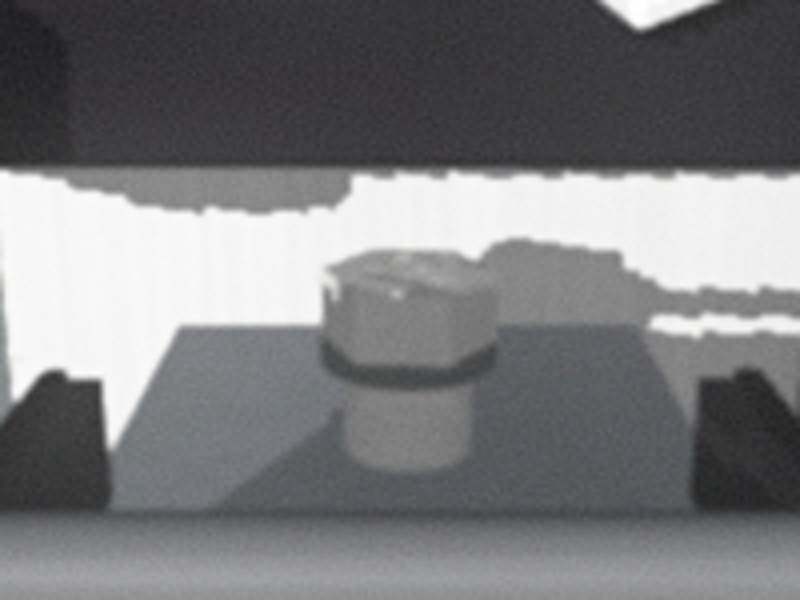

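The hook reads a level 0.125 m along its whole length, so it is closed. The top facet's tilt fell from 9° to about 5°, so the bolt turns in the + direction and the flats should face ±y at about t = 17.5 s. I'll descend open and wait.

{"method": "play_rows", "body": {"commands": [[[0.001, 0, -0.02], [0, 0, 0]], [[0.001, 0, -0.04], [0, 0, 0]], [[0.001, 0, -0.055], [0, 0, 0]], [[0.001, 0, -0.067], [0, 0, 0]], [[0.001, 0, -0.075], [0, 0, 0]], [[0.001, 0, -0.077], [0, 0, 0]], [[0.001, 0, -0.077], [0, 0, 0]], [[0.001, 0, -0.077], [0, 0, 0]], [[0.001, 0, -0.077], [0, 0, 0]], [[0.001, 0, -0.077], [0, 0, 0]]]}}

```text
time_s: 8.72
position: [0.5627, 0.0841, 0.0908]
tcp_rot: [[0.054, 0.0, 0.999], [-0.999, -0.0, 0.054], [0.0, -1.0, 0.0]]
force: [0.3, 0.4, -1.0]
opening: 0.997
```

{"method": "play_rows", "body": {"commands": [[[0, 0, 0], [0, 0, 0]], [[0, 0, 0], [0, 0, 0]], [[0, 0, 0], [0, 0, 0]], [[0, 0, 0], [0, 0, 0]], [[0, 0, 0], [0, 0, 0]], [[0, 0, 0], [0, 0, 0]], [[0, 0, 0], [0, 0, 0]], [[0, 0, 0], [0, 0, 0]], [[0, 0, 0], [0, 0, 0]], [[0, 0, 0], [0, 0, 0]]]}}

```text
time_s: 9.98
position: [0.5626, 0.0841, 0.0905]
tcp_rot: [[0.054, 0.0, 0.999], [-0.999, 0.0, 0.054], [-0.0, -1.0, 0.0]]
force: [-0.3, -0.3, 0.2]
opening: 1.001
```

{"method": "play_rows", "body": {"commands": [[[0, 0, 0], [0, 0, 0]], [[0, 0, 0], [0, 0, 0]], [[0, 0, 0], [0, 0, 0]], [[0, 0, 0], [0, 0, 0]], [[0, 0, 0], [0, 0, 0]], [[0, 0, 0], [0, 0, 0]], [[0, 0, 0], [0, 0, 0]], [[0, 0, 0], [0, 0, 0]], [[0, 0, 0], [0, 0, 0]], [[0, 0, 0], [0, 0, 0]]]}}

```text
time_s: 11.22
position: [0.5626, 0.0841, 0.0905]
tcp_rot: [[0.054, -0.0, 0.999], [-0.999, 0.0, 0.054], [-0.0, -1.0, -0.0]]
force: [-0.8, 1.2, -0.8]
opening: 1.002
```

{"method": "play_rows", "body": {"commands": [[[0, 0, 0], [0, 0, 0]], [[0, 0, 0], [0, 0, 0]], [[0, 0, 0], [0, 0, 0]], [[0, 0, 0], [0, 0, 0]], [[0, 0, 0], [0, 0, 0]], [[0, 0, 0], [0, 0, 0]], [[0, 0, 0], [0, 0, 0]], [[0, 0, 0], [0, 0, 0]], [[0, 0, 0], [0, 0, 0]], [[0, 0, 0], [0, 0, 0]]]}}

```text
time_s: 12.48
position: [0.5626, 0.0841, 0.0906]
tcp_rot: [[0.054, 0.0, 0.999], [-0.999, -0.0, 0.054], [0.0, -1.0, 0.0]]
force: [-0.1, -0.8, 0.7]
opening: 1.001
```

```bash
python3 look.py w4
```

```text
12.475 [0.56262731 0.0840819  0.0905653 ] 1.0005649067182434
head px 257.94365711147503 251.40163876447338
-18 12 82.8
-16 19 86.2
-14 17 91.3
-12 1 96.6
8 1 95.9
10 9 94.7
12 12 93.0
14 25 91.0
16 15 88.9
fx of high [0.0255 0.0306 0.0392 0.0567 0.0574]Traceback (most recent call last):
  File "look.py", line 17, in <module>
    k=(q[:,2]>.112)&(abs(fx-.016)<.012)&(abs(fy)<.08)&(q[:,2]<.122);print('brk fx,fy',np.percentile(fx[k],[5,50,95]).round(4),np.percentile(fy[k],[1,99]).round(4))
                                                                                      ~~~~~~~~~~~~~^^^^^^^^^^^^^^^^^
    return _quantile_unchecked(
        a, q, axis, out, overwrite_input, method, keepdims, weights)
    return _ureduce(a,
                    func=_quantile_ureduce_func,
    ...<5 lines>...
                    overwrite_input=overwrite_input,
                    method=method)
    r = func(a, **kwargs)
    result = _quantile(arr,
                       quantiles=q,
    ...<2 lines>...
                       out=out,
                       weights=wgt)
    slices_having_nans = np.isnan(arr[-1, ...])
                                  ~~~^^^^^^^^^
IndexError: index -1 is out of bounds for axis 0 with size 0
```

The +y facet slopes about 44° and the -y facet about 65°, which puts the phase near 45° and rising. That agrees with flats at about 17 s. I'll wait, then close so the fingers touch at about 17 s.

{"method": "play_rows", "body": {"commands": [[[0, 0, 0], [0, 0, 0]], [[0, 0, 0], [0, 0, 0]], [[0, 0, 0], [0, 0, 0]], [[0, 0, 0], [0, 0, 0]], [[0, 0, 0], [0, 0, 0]], [[0, 0, 0], [0, 0, 0]], [[0, 0, 0], [0, 0, 0]], [[0, 0, 0], [0, 0, 0]], [[0, 0, 0], [0, 0, 0]], [[0, 0, 0], [0, 0, 0]]]}}

```text
time_s: 13.78
position: [0.5626, 0.0841, 0.0905]
tcp_rot: [[0.054, -0.0, 0.999], [-0.999, -0.0, 0.054], [0.0, -1.0, -0.0]]
force: [-0.7, -0.7, -0.5]
opening: 1.003
```

{"method": "play_rows", "body": {"commands": [[[0, 0, 0], [0, 0, 0]], [[0, 0, 0], [0, 0, 0]], [[0, 0, 0], [0, 0, 0]], [[0, 0, 0], [0, 0, 0]], [[0, 0, 0], [0, 0, 0]], [[0, 0, 0], [0, 0, 0]], [[0, 0, 0], [0, 0, 0]], [[0, 0, 0], [0, 0, 0]], [[0, 0, 0], [0, 0, 0]], [[0, 0, 0], [0, 0, 0]]]}}

```text
time_s: 15.02
position: [0.5626, 0.0841, 0.0905]
tcp_rot: [[0.054, 0.0, 0.999], [-0.999, 0.0, 0.054], [-0.0, -1.0, 0.0]]
force: [0.4, -0.3, -0.7]
opening: 0.998
```

{"method": "play_rows", "body": {"commands": [[[0, 0, 0], [0, 0, 0]], [[0, 0, 0], [0, 0, 0]], [[0, 0, 0], [0, 0, 0]], [[0, 0, 0], [0, 0, 0]], [[0, 0, 0], [0, 0, 0]], [[0, 0, 0], [0, 0, 0]], [[0, 0, 0], [0, 0, 0]], [[0, 0, 0], [0, 0, 0]], [[0, 0, 0], [0, 0, 0]]]}}

```text
time_s: 16.15
position: [0.5626, 0.0841, 0.0905]
tcp_rot: [[0.054, 0.0, 0.999], [-0.999, 0.0, 0.054], [-0.0, -1.0, 0.0]]
force: [-0.8, -0.4, -0.1]
opening: 0.997
```

{"method": "play_rows", "body": {"commands": [[[0, 0, 0], [0, 0, 0]], [[0, 0, 0], [0, 0, 0]], [[0, 0, 0], [0, 0, 0]], [[0, 0, 0], [0, 0, 0]], [[0, 0, 0], [0, 0, 0]], [[0, 0, 0], [0, 0, 0]], [[0, 0, 0], [0, 0, 0]], [[0, 0, 0], [0, 0, 0]], [[0, 0, 0], [0, 0, 0]], [[0, 0, 0], [0, 0, 0]]], "gripper": 0}}

```text
time_s: 17.4
position: [0.5627, 0.0828, 0.0904]
tcp_rot: [[0.055, -0.0, 0.999], [-0.999, -0.002, 0.055], [0.002, -1.0, -0.0]]
force: [0.2, -4.6, -0.9]
opening: 0.367
```

{"method": "play_rows", "body": {"commands": [[[0, 0, 0], [0, 0, 0]], [[0, 0, 0], [0, 0, 0]], [[0, 0, 0], [0, 0, 0]], [[0, 0, 0], [0, 0, 0]], [[0, 0, 0], [0, 0, 0]], [[0, 0, 0], [0, 0, 0]], [[0, 0, 0], [0, 0, 0]], [[0, 0, 0], [0, 0, 0]], [[0, 0, 0], [0, 0, 0]], [[0, 0, 0], [0, 0, 0]]]}}

```text
time_s: 18.65
position: [0.5627, 0.0828, 0.0904]
tcp_rot: [[0.055, -0.0, 0.999], [-0.999, -0.002, 0.055], [0.002, -1.0, -0.0]]
force: [0.5, -5.2, -2.6]
opening: 0.366
```

```bash
python3 - <<'E'
from rig import *
from h import *
s=read_state();print(s['time_s'],s['position'],s['force'],s['moment'],s['opening']*87)
for n in('wrist','side'):
    c=capture(n);np.savez(n+'5.npz',**c)
    f=c['frame'] if n=='wrist' else cv2.resize(c['frame'][170:310,190:370],(493,384),interpolation=2)
    cv2.imwrite(f'pics/{n}5.png',f[:,:,::-1])
E
```

```text
18.65 [0.56268619 0.08280592 0.09039299] [ 0.48552047 -5.2440619  -2.6094539 ] [-0.71789569  0.02379066  0.04061987] 31.824504453360852
```

View pics/wrist5.png

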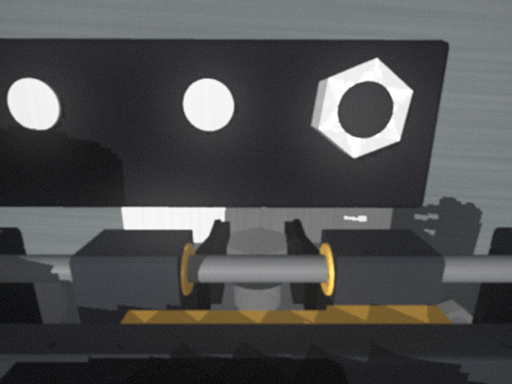

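The jaws have stopped at 31.8 mm on the head, at (258,240) in the image. A pull of about -5 N in y shows the jaw centre was 1.3 mm off. I'll shift the target that way and let it settle.

{"method": "play_rows", "body": {"commands": [[[0, -0.001, 0], [0, 0, 0]], [[0, -0.0015, 0], [0, 0, 0]], [[0, -0.0015, 0], [0, 0, 0]], [[0, -0.0015, 0], [0, 0, 0]], [[0, -0.0015, 0], [0, 0, 0]], [[0, -0.0015, 0], [0, 0, 0]], [[0, -0.0015, 0], [0, 0, 0]], [[0, -0.0015, 0], [0, 0, 0]], [[0, -0.0015, 0], [0, 0, 0]], [[0, -0.0015, 0], [0, 0, 0]]]}}

```text
time_s: 20.0
position: [0.5627, 0.0826, 0.0905]
tcp_rot: [[0.054, 0.0, 0.999], [-0.999, 0.0, 0.054], [-0.0, -1.0, 0.0]]
force: [1.1, -1.1, -5.2]
opening: 0.37
```

```bash
python3 - <<'E'
from rig import *
from h import *
o=[];F=[]
for i in range(10):
    s=read_state();o.append(s['opening']*87);F.append(s['force']);c=capture('wrist')
    if i==0:c0=c
print(s['time_s'],s['position'],np.round(o,2),np.mean(F,0),s['moment'])
b=[cv2.resize(x['frame'][200:320,170:350],(720,300*480//300),interpolation=2)[100:380] for x in(dict(np.load('wrist5.npz')),c)]
cv2.imwrite('pics/w6.png',np.vstack(b)[:,:,::-1])
a=dict(np.load('wrist5.npz'))
for n,x,y in(('before/after shift',a,c),('within 0.5s',c0,c)):
    r=np.s_[225:262,232:286];print(n,np.abs(x['frame'][r].astype(int)-y['frame'][r]).mean())
E
```

```text
20.45 [0.5626619  0.08264039 0.09048558] [32.2  31.95 31.82 31.81 31.85 31.84 31.87 31.94 32.11 32.1 ] [ 1.40815238 -0.73954797 -4.71325041] [-0.01275781 -0.3187479  -0.01564561]
before/after shift 3.087253920587254
within 0.5s 3.0507173840507176
```

View pics/w6.png

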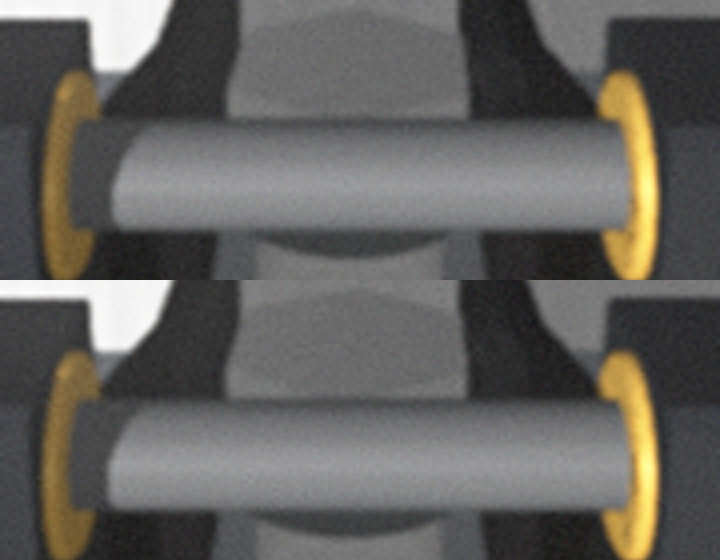

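The head's corner is centred between the jaws, so the flats are on the pads. It looks the same in both images 1.8 s apart, with only noise-level difference, so it has stopped. Last I check the hook and loose items, then hand in.

```bash
python3 - <<'E'
from rig import *
from h import *
c=capture('side');P=cloud(c,c['cam_to_world']);q=P.reshape(-1,3);a=np.deg2rad(3.1);d=q-np.array([.5125,.081,0])
fx=d[:,0]*np.cos(a)+d[:,1]*np.sin(a);fy=-d[:,0]*np.sin(a)+d[:,1]*np.cos(a)
for y in(-.06,-.03,0,.03):
    k=(abs(fx+.09)<.008)&(abs(fy-y)<.008)&(q[:,2]>.11)&(q[:,2]<.2);print('hook',y,k.sum(),np.median(q[k,2]).round(4) if k.sum() else 0)
s=load('side')
for n,r in(('jar',np.s_[275:307,262:290]),('washer',np.s_[316:336,232:258]),('screwdriver',np.s_[185:202,228:288]),('spanner',np.s_[148:160,250:296])):
    print(n,np.abs(c['frame'][r].astype(int)-s['frame'][r]).mean().round(1))
t=read_state();print(t['time_s'],t['opening'],t['force'])
hand_in()
E
```

```text
hook -0.06 14 0.1247
hook -0.03 16 0.1241
hook 0 18 0.1251
hook 0.03 22 0.1247
jar 6.1
washer 9.2
screwdriver 30.8
spanner 17.7
20.55 0.366683979151033 [ 1.72608776 -0.20813438 -5.08768445]
the job is handed in; nothing more can be done
```

I closed the hook, then gripped the hidden bolt head on its flats. I handed the job in at about 20.6 s, still gripping. It returned no verdict.

**Hook:** I swung it down with the closed fingers until it met a hard stop at about 26 N. It read level at 0.124–0.125 m along its length after closing, and again at the end.

**Bolt head:** I waited with the fingers open in the gap until the flats came round to face ±y, then closed the jaws.
- **Hold:** two wrist images 1.8 s apart show the head unmoved, with a corner centred between the jaws.
- **Forces:** they were low at the end, about 5 N, after I shifted the arm 1.5 mm to centre it on the head.

**Checks that disagreed or stayed open:**
- **Opening:** the jaws read about 32 mm on a head 30 mm across flats. This could mean the head sits a few degrees off its flats, though the images show it square.
- **Loose items:** the before/after comparison showed little change around the jar and washer. It showed larger changes at the screwdriver and spanner (30.8 and 17.7). I took these to be the arm or its shadow in the view and did not check further. I never went near either tool. I did not compare the spare nut and bolt.

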